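# Shut and lock the lamp cover of a microscope light source

### The arm

A 6-joint arm with a two-finger parallel gripper is mounted at the origin on the work surface. World frame = base frame: x ahead of the robot, y to its left, z up, the work surface at z = 0. Lengths are in m, angles in rad, forces in N, time in s.
With the tool pointing down it reaches from about 0.35 to 0.975 m from the base axis. Payload 4.9 kg.
Tool frame: the origin (TCP) lies on the centre line of the jaws, within the pads' length; the fingertips stand 8 mm ahead of it and the grasp point (between the pads) lies 11 mm behind it; z points along the fingers, y is the direction in which the jaws open and shut (so a half turn about z gives the same grasp; the last joint's range is limited). The gripper opens to 85 mm and grips with 20 to 120 N. Pads are 22 mm wide; open, the fingers measure 114 mm over their backs; the gripper's body (76 mm by 85 mm) begins 54 mm behind the grasp point. The pads swing forward as they close: fully open they stand 13 mm farther back than shut.
Start: joints at [1.129, 0.053, 1.613, -0, 1.476, -0.119], TCP at [0.198, 0.593, 0.239] pointing down, gripper open.
Joint ranges: [-3.01, 3.01], [-1.01, 2.22], [0.06, 2.58], [-1.02, 4.17], [0.09, 2.62], [-3.14, 3.14]. Speed limits (rad/s): [2.57, 2.57, 3.14, 3.14, 3.14, 3.14].

### API

Orientations are given as a rotation vector (axis times angle).
In Python, from station import get_obs, get_image, calibration, finish_job gives the robot as it stands. The module is installed in compiled form; this text tells all that it offers.
- The arm moves only by the shell command python3 -m jog 'ROWS' [FORCE]. ROWS is JSON, a list of rows, each a list of 7 numbers: the shift along the tool's x, y, z in cm, then the turn, a rotation vector about the tool's x, y, z in rad, then the closure in counts, from 0 (fully open) to 255 (shut). In form: [[dx, dy, dz, ax, ay, az, jaw], ...]. A call has 1 to 8 rows; each row is the pose to reach, as a shift and turn from the pose measured when the call began, along the tool's axes at that moment; what a row does not reach only later rows make up. A row lasts 1/12 s, in which the tool goes at most 41.7 mm and 7.16 degrees, less where a joint would pass 70% of its speed; a pose out of reach is approached as far as the arm can. A call with a gripper value outside its range is refused whole. The fingers move at their own pace and stop on an object; FORCE is the grip in N (left out, the last holds). Time passes only in rows, so rows that repeat a pose let the fingers close. It gives the time, the measured TCP pose, the force and the opening at its end, in the units of the state.
- get_obs(): the state, without advancing time (a new reading comes with each control period).
- get_image(name): name is "side" or "top" or "wrist"; returns the picture (420x560x3 uint8, red, green, blue); there is no depth.
- calibration(name): a dict with "vfov" (degrees; the focal length in pixels is half the picture's height over the tangent of half this angle, whatever the lens; pixels are square), "cx", "cy" (the principal point, pixels), "R" (3x3) and "t" (3): a world point X has camera coordinates R X + t. Camera axes: x right, y down, z forward; pixel columns grow to the right and rows downward; lengths in m; the calibration is good to about 2 mm. A picture is of the moment at which its call begins: read the wrist's pose just before it. calibration takes no time and is no camera call; for the wrist camera it gives the pose at the moment of the call.
- finish_job(): hands the job in, once; it reports no verdict.
The state is a dict: "t": time; "q": joint angles; "dq": joint speeds; "effort": joint torques, N m; "tool_pos": TCP position; "tool_rot": TCP orientation; "contact_force": force on the tool from outside, world axes, zero at the start; "wrist_torque": the same for the moment, N m; "opening": finger opening in m.
Only numpy, scipy, OpenCV 4.12 (cv2) and the standard library are available. Lean on these libraries where they do the work, as an engineer would, in place of code of your own. Each camera call takes 0.05 s, during which the arm holds its last target. There are 200 camera calls.

### The job

The lamp of the microscope's light source has just been changed. Tip its lamp cover shut, then lock it with the hex-handled flat-blade driver: turn the slotted lock a quarter turn or so clockwise, pressing as you turn, until it snaps into its seat. Put the driver back in its stand, hanging upright, and leave the other things on the bench where they are.

Things in the scene. Friction and masses are not known exactly. Their poses are not given: they have to be found in the camera images.
- lightbox: Microscope light source, a white sheet-steel box 200 x 260 x 120 mm (x, y, z), fixed to the bench. Origin at the centre of its underside; its dark front panel faces its own -x, z is up. In its top is the lamp bay, under the cover.
- cover (a joint): Angle of the lamp cover about its hinge, rad: 0 shut flat on the box, grows as it opens upward (to 1.8). Stiff hinge: it stays where it is left; under 0.3 N m swings it shut (4 N, 75 mm from the hinge). Starts open, 1.0 to 1.5.
- cover_hinge (a point): Point on the cover's hinge axis, mid-length, level with the box's top (120 mm above the bench), 40 mm behind (+x of) the box's centre. The hinge runs along the box's y; this frame turns with the cover. The cover is a grey steel plate reaching 110 mm from here along this frame's -x, 60 mm to each side (y); underside at z = 0, outer face at z = 6 mm.
- cover_edge (a point): Middle of the cover's free edge, on its outer face, 110 mm from the hinge. Shut, it is 126 mm above the bench.
- collar_top (a point): Centre of the top of the fixed dark steel collar (32 mm outside, 24 mm inside, 4.5 mm tall) round the lock, on the cover's outer face and middle line, 83 mm from the hinge; z is the lock's axis. In it is the round bright head, 22 mm across, with a slot across its whole width through the centre, 3.8 mm wide, 3 mm deep. At the start the head's top is 3 to 6 mm above this point; seated, level with it.
- interlock (a joint): Travel (m) of the lamp's safety switch, a small white button under the cover beside the lock: 0 free; only the seated lock presses it, 3.5 mm. The lock's own angle is not given: at the start its slot lies within 0.6 rad either way of parallel to the hinge (see or feel for it); seated (its stop), it is square to the hinge, a quarter turn clockwise from parallel, seen from above.
- driver_grip (a point): Centre of the hexagonal black handle of the flat-blade driver; z runs up along the driver. Handle 60 mm long (30 mm each way, plus a 4 mm cap), 22 mm across flats; flats face +-y and every 60 degrees from there. Below: a collar 28 mm across, its underside 34 mm below this point, then an 8 mm shaft and the blade. About 90 g. Starts hanging upright in the stand.
- driver_tip (a point): Middle of the blade's tip, 92 mm below the grip centre. Blade 12 mm wide along x, 2 mm thick along y (axes as the grip's), 14 mm long. The lock is drawn in as it turns, 2.9 mm per rad: keep the blade pressed down, 5 to 10 N, to follow it. 0.06 N m turns it; over the last 0.8 rad a spring catch needs 0.15, up to a ridge 0.32 rad before the seat. Let go before, it slips back; past it, it snaps home.
- stand: Aluminium bench stand, 56 x 130 x 75 mm (x, y, z), fixed, open in front. Origin at the centre of its underside. Its top plate (12 mm thick, upper face 75 mm above the bench) has two round holes 21 mm across; a driver hangs by its collar on the top, its shaft through the hole.
- stand_hole_a (a point): Centre of the stand's hole at its own y = -32 mm, at the upper face of the top plate. A driver hanging here has its grip centre 34 mm above this point.
- stand_hole_b (a point): The same for the hole at its own y = +32 mm. One hole holds the flat-blade driver, the other the other driver; which is which varies.
- other_driver_grip (a point): Bystander: a cross-point driver with a slimmer, shorter round black handle (46 mm long, 16 to 22 mm across), in the other hole of the stand. This point is 30 mm above the handle's foot, on its axis.
- oil_bottle: Bystander: small amber bottle of immersion oil, 28 mm across, 68 mm tall, standing. Origin at the centre of its underside.
- slide_box: Bystander: grey box for microscope slides, 92 x 142 x 35 mm, fixed behind the stand. Origin at the centre of its underside.
Mind the look-alikes: they are no part of the job. Several things have the shape of the stand; the one meant has the colours described above. Leave any red look-alike of the part that bears driver_grip alone.

How it is judged:
On the way, in this order (a step that is already met when the one before it is completed fails the run):
1. the cover is shut (value of joint cover below 0.03 rad), for 0.2 s.
2. with the cover shut and the driver's blade in it, the lock is in its seat (value of joint cover below 0.03 rad and value of joint interlock above 0.0025 m and distance between driver_tip and collar_top below 0.01 m), for 0.05 s.
At the end, for the whole second after the job is handed in: The cover is shut (within 0.03 rad), the lock is in its seat (it keeps the lamp's safety switch pressed by more than 2.5 mm), and the flat-blade driver hangs at rest in a hole of the stand, upright within 0.12 rad, its collar down on the plate (grip centre within 42 mm of the hole's centre) (value of joint cover below 0.03 rad and value of joint interlock above 0.0025 m and (distance between driver_grip and stand_hole_a below 0.042 m or distance between driver_grip and stand_hole_b below 0.042 m) and angle between driver_grip's own z axis and vertical below 0.12 rad and height (world z) of driver_grip above 0.1 m and linear speed of driver below 0.02 m/s); the robot touches nothing.
It fails at once if the oil bottle is shifted by more than 30 mm or tipped over (distance of oil_bottle from where it was at the start of the episode above 0.03 m or angle between oil_bottle's own z axis and vertical above 0.5 rad).
It fails at once if the other driver is pulled or knocked out of its place (distance of other_driver_grip from where it was at the start of the episode above 0.03 m).
It also fails if it takes over 72 s, if anything falls off the work surface, if the arm or the gripper's body presses on something with over 40 N, if the wrist force passes 120 N, or if a joint passes its speed limit or range.

## Working session

There is one attempt and no reset: what is moved stays moved. The work goes in short steps, Python scripts to look and compute and a shell command to move; the robot and the scene stay as the last step left them, time stands still between calls to the robot, and variables do not carry over. Pictures are saved under pics/ and viewed, about 8 in all and at most 12, crops included, and the job is handed in when it is done.

```bash
mkdir -p pics; cat > h.py <<'E'
import numpy as np, cv2
from station import get_obs,get_image,calibration,finish_job
from scipy.spatial.transform import Rotation as Rn
def K(c):
    f=210/np.tan(np.radians(c['vfov'])/2); return f,c['cx'],c['cy']
def ray(c,u,v):
    f,cx,cy=K(c); R=np.array(c['R']);t=np.array(c['t'])
    return -R.T@t, R.T@np.array([(u-cx)/f,(v-cy)/f,1])
def onz(c,u,v,z):
    o,d=ray(c,u,v); return o+d*(z-o[2])/d[2]
def tri(c1,p1,c2,p2):
    o1,d1=ray(c1,*p1);o2,d2=ray(c2,*p2)
    s=np.linalg.lstsq(np.c_[d1,-d2],o2-o1,rcond=None)[0]
    a=o1+d1*s[0];b=o2+d2*s[1]; return (a+b)/2,np.linalg.norm(a-b)
def proj(c,X):
    f,cx,cy=K(c);p=np.array(c['R'])@np.array(X)+np.array(c['t']); return f*p[0]/p[2]+cx,f*p[1]/p[2]+cy
def tool():
    o=get_obs(); return np.array(o['tool_pos']),Rn.from_rotvec(o['tool_rot']),o
def delta(P,Rt=None):
    p,R,o=tool(); d=R.inv().apply(np.array(P)-p)*100
    r=(R.inv()*Rt).as_rotvec() if Rt is not None else np.zeros(3)
    print('row',np.round(d,2),np.round(r,3))
def save(n,img): cv2.imwrite('pics/'+n+'.png',img[...,::-1])
E
python3 - <<'E'
from h import *
np.set_printoptions(precision=4,suppress=True)
a=get_image('side');b=get_image('top')
save('side0',a);save('top0',b);np.save('side0',a);np.save('top0',b)
for n in('side','top','wrist'):
    c=calibration(n);print(n,c['vfov'],c['cx'],c['cy'],-np.array(c['R']).T@c['t']);print(np.array(c['R']))
print(get_obs())
E
```

```text
side 55.31326295831988 280.30826320286377 209.08511693962976 [ 0.3652 -0.6067  0.665 ]
[[ 0.9586 -0.2841  0.0193]
 [-0.2022 -0.727  -0.6562]
 [ 0.2005  0.6251 -0.7543]]
top 45.74373553063365 272.4527745138861 211.05137328263822 [ 0.2905 -0.1549  1.2312]
[[-0.0046 -0.9998 -0.0198]
 [-0.9814  0.0083 -0.1917]
 [ 0.1918  0.0185 -0.9813]]
wrist 67.14183022254545 276.83123912248266 210.56393827840543 [0.1189 0.618  0.373 ]
[[ 0.3176  0.9482 -0.0022]
 [ 0.8983 -0.3001  0.3209]
 [ 0.3037 -0.1039 -0.9471]]
{'t': 0.1, 'q': array([ 1.129 ,  0.0533,  1.6142,  0.    ,  1.476 , -0.1189]), 'dq': array([-0.0001, -0.0021, -0.0028, -0.0002,  0.0012,  0.0009]), 'effort': array([  0.0003, -39.4901, -37.1364,  -0.0001,   0.0039,   0.    ]), 'tool_pos': array([0.198 , 0.5922, 0.2382]), 'tool_rot': array([-0.5048, -3.1002,  0.0028]), 'contact_force': array([ 0.8311,  0.8183, -0.2769]), 'wrist_torque': array([ 0.015 , -0.0326, -0.0181]), 'opening': 0.08531242533654577}
```

View pics/side0.png

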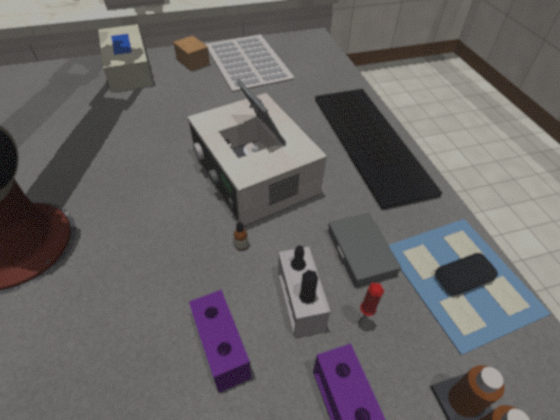

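View pics/top0.png

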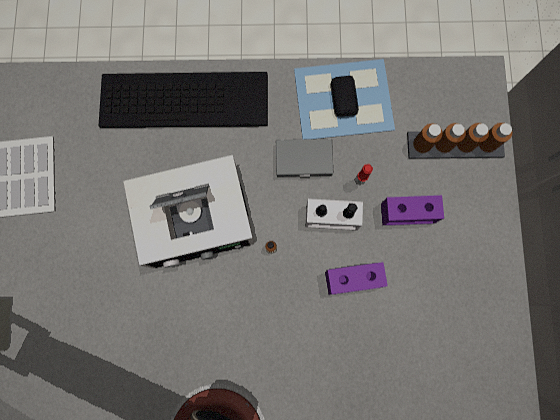

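Side view: white box at about (258,155) with its cover open, white stand at (303,290), oil bottle at (240,235). Candidates for the driver are the black handle at side (308,287) / top (351,210), the slimmer black one at side (299,257) / top (320,210), and the red one at side (372,298). The purple stands are look-alikes. I'll check in one close crop.

```bash
python3 - <<'E'
from h import *
np.set_printoptions(precision=4,suppress=True)
a=np.load('side0.npy');b=np.load('top0.npy')
A=cv2.resize(a[225:345,240:360],(400,400),interpolation=cv2.INTER_CUBIC)
B=cv2.resize(b[180:250,290:390],(400,280),interpolation=cv2.INTER_CUBIC)
C=cv2.resize(b[140:280,110:270],(400,350),interpolation=cv2.INTER_CUBIC)
D=np.zeros((600,800,3),np.uint8);D[:400,:400]=A;D[:280,400:]=B;D[280-30:600,400:]=C[:350]
save('crop0',D)
hsv=cv2.cvtColor(b,cv2.COLOR_RGB2HSV)
m=((hsv[...,2]>150)&(hsv[...,1]<40)).astype(np.uint8); m[:140]=0; m[:,:100]=0
c=calibration('top')
for k in cv2.findContours(m,cv2.RETR_EXTERNAL,cv2.CHAIN_APPROX_NONE)[0]:
    if cv2.contourArea(k)<300: continue
    r=cv2.minAreaRect(k);print(cv2.contourArea(k),r)
    for z in(.12,.075):
        q=np.array([onz(c,*p,z)[:2] for p in cv2.boxPoints(r)]);print(z,q.mean(0),np.linalg.norm(q[1]-q[0]),np.linalg.norm(q[2]-q[1]),q[1]-q[0])
E
```

```text
1228.5 ((334.8276062011719, 211.4310302734375), (55.492313385009766, 23.664974212646484), 3.3664605617523193)
0.12 [ 0.5058 -0.2754] 0.0548546070612447 0.1260363969831008 [ 0.0547 -0.0041]
0.075 [ 0.5145 -0.2802] 0.05707610215079097 0.13114060339350225 [ 0.0569 -0.0043]
9589.0 ((185.5665740966797, 209.44403076171875), (85.76457214355469, 116.10304260253906), 76.50426483154297)
0.12 [0.5149 0.0646] 0.26863348159606293 0.20196961288554688 [ 0.0626 -0.2612]
0.075 [0.5239 0.0735] 0.2795125670954281 0.21014895327826633 [ 0.0651 -0.2718]
```

View pics/crop0.png

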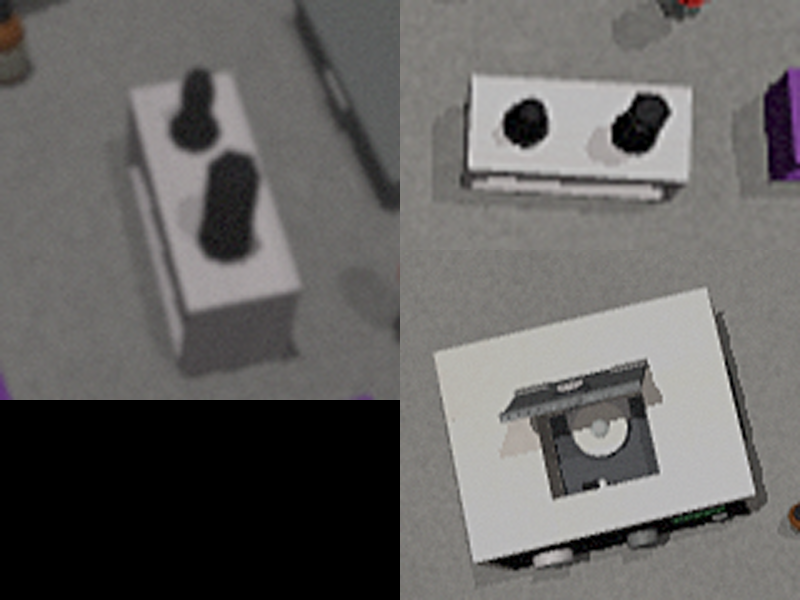

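The crop settles it. The stand's right hole in the top view (lower y, hole a) holds the thicker, longer black handle, which is the flat-blade driver. The slim one is in hole b. The cover is open about its rear hinge. Next I go above and behind the cover.

```bash
cat >> h.py <<'E'
def down(yaw):  # tool down, jaw axis along world y turned by yaw
    y=np.array([-np.sin(yaw),np.cos(yaw),0]);z=np.array([0,0,-1.]);x=np.cross(y,z)
    return Rn.from_matrix(np.c_[x,y,z])
E
python3 - <<'E'
from h import *
delta([.603,.127,.30],down(.235))
# box corners in top view
b=np.load('top0.npy');c=calibration('top')
h=cv2.cvtColor(b,cv2.COLOR_RGB2HSV);m=((h[...,2]>150)&(h[...,1]<40)).astype(np.uint8);m[:140]=0;m[:,:100]=0;m[:,262:]=0
k=max(cv2.findContours(m,cv2.RETR_EXTERNAL,cv2.CHAIN_APPROX_NONE)[0],key=cv2.contourArea)
p=cv2.approxPolyDP(cv2.convexHull(k),5,True)[:,0];print(p.tolist());print([onz(c,*q,.12)[:2].round(4).tolist() for q in p])
E
```

```text
row [-53.17 -31.28  -6.14] [-0.002 -0.001 -0.558]
[[232, 155], [251, 237], [139, 264], [123, 181]]
[[0.6416, -0.0403], [0.4485, -0.0853], [0.3894, 0.1657], [0.5815, 0.2119]]
```

```bash
python3 -m jog '[[-53.2,-31.3,-6.1,0,0,-0.55,255],[-53.2,-31.3,-6.1,0,0,-0.55,255],[-53.2,-31.3,-6.1,0,0,-0.55,255],[-53.2,-31.3,-6.1,0,0,-0.55,255],[-53.2,-31.3,-6.1,0,0,-0.55,255],[-53.2,-31.3,-6.1,0,0,-0.55,255],[-53.2,-31.3,-6.1,0,0,-0.55,255],[-53.2,-31.3,-6.1,0,0,-0.55,255]]' 40; python3 - <<'E'
from h import *
delta([.603,.127,.30],down(.231))
E
```

```text
t: 0.77
tool_pos: [0.4114, 0.3467, 0.2707]
tool_rot: [0.356, -3.12, 0.003]
contact_force: [2.0, 0.7, -0.5]
opening: 0.0001
row [-13.71 -25.73  -2.91] [-0.002 -0.002 -0.004]
```

```bash
python3 -m jog '[[-13.7,-25.7,-2.9,0,0,0,255],[-13.7,-25.7,-2.9,0,0,0,255],[-13.7,-25.7,-2.9,0,0,0,255],[-13.7,-25.7,-2.9,0,0,0,255],[-13.7,-25.7,-2.9,0,0,0,255],[-13.7,-25.7,-2.9,0,0,0,255],[-13.7,-25.7,-2.9,0,0,0,255],[-13.7,-25.7,-2.9,0,0,0,255]]'; python3 - <<'E'
from h import *
c=calibration('wrist');a=get_image('wrist');save('w1',a);np.save('w1',a);np.save('w1c',c,allow_pickle=True)
delta([.603,.127,.19],down(.231));print(get_obs()['tool_pos'])
E
```

```text
t: 1.43
tool_pos: [0.606, 0.122, 0.2996]
tool_rot: [0.347, -3.122, 0.007]
contact_force: [-0.5, 0.6, 0.0]
opening: -0.0002
row [ 0.06  0.35 10.93] [-0.002 -0.002 -0.009]
[0.60458924 0.12404174 0.29933284]
```

View pics/w1.png

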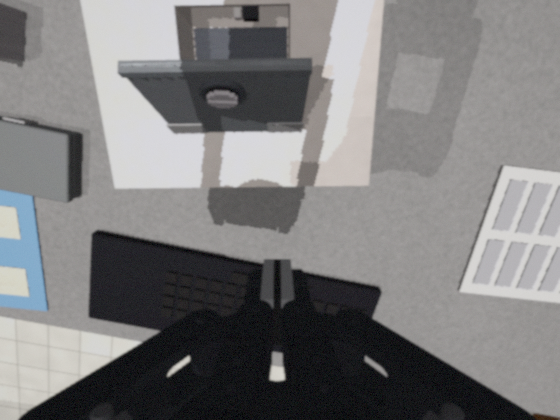

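The wrist view shows the cover standing open, its edge at row 65 (cols 120–310), the lock at (222,99), and my closed fingers at (278,265) behind it. Now down behind it, then sweep forward and down.

```bash
python3 -m jog '[[0,0.4,4,0,0,0,255],[0,0.4,8,0,0,0,255],[0,0.4,10.9,0,0,0,255],[2.5,0.4,10.9,0,0,0,255],[5,0.4,10.9,0,0,0,255],[7.5,0.4,10.9,0,0,0,255],[9.5,0.4,10.9,0,0,0,255],[11,0.4,10.9,0,0,0,255]]'
```

```text
t: 2.15
tool_pos: [0.4945, 0.1044, 0.1902]
tool_rot: [0.351, -3.121, 0.003]
contact_force: [2.3, 0.8, 0.4]
opening: 0.0005
```

```bash
python3 -m jog '[[1.5,0,0.5,0,0,0,255],[3,0,1.5,0,0,0,255],[3.5,0,2.8,0,0,0,255],[3.5,0,4,0,0,0,255],[3.5,0,5,0,0,0,255],[3.5,0,5.5,0,0,0,255],[3.5,0,5.8,0,0,0,255],[3.5,0,5.9,0,0,0,255]]'
```

```text
t: 2.82
tool_pos: [0.4594, 0.0969, 0.1337]
tool_rot: [0.351, -3.114, 0.002]
contact_force: [-18.3, -1.4, 26.8]
opening: 0.0001
```

```bash
python3 -m jog '[[0,0,0,0,0,0,255],[0,0,-3,0,0,0,255],[-2,-1,-7,0,0,0,0],[-5,-2.5,-9,0,0,0,0],[-5,-3.5,-9,0,0,0,0],[-5,-4,-9,0,0,0,0],[-5,-4,-9,0,0,0,0]]'; python3 - <<'E'
from h import *
c=calibration('wrist');a=get_image('wrist');np.save('w2',a);np.save('w2c',c,allow_pickle=True)
X=[.5153-.043*.973,.063-.043*.229,.1305];u,v=proj(c,X);print(u,v)
x0,y0=int(u)-75,max(int(v)-75,0)
D=np.zeros((560,800,3),np.uint8)
D[:315,:420]=cv2.resize(a,(420,315));k=a[y0:y0+150,x0:x0+150];print(x0,y0,k.shape)
D[:380,420:]=cv2.resize(k,(380,380),interpolation=cv2.INTER_CUBIC);save('w2',D)
E
```

```text
t: 3.4
tool_pos: [0.5176, 0.0684, 0.2216]
tool_rot: [0.348, -3.111, 0.001]
contact_force: [-0.3, 0.4, -0.5]
opening: 0.0604
270.38148762234096 159.75090047504247
195 84 (150, 150, 3)
```

View pics/w2.png

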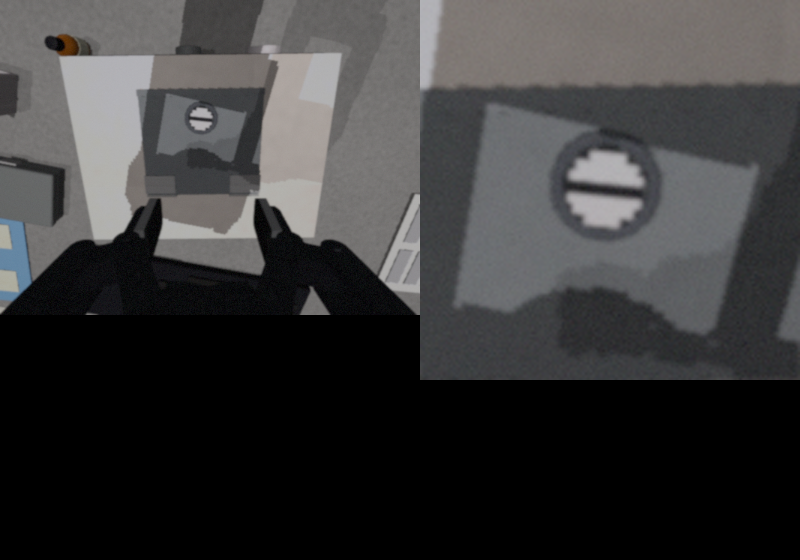

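Cover is shut. The lock head is at pixel (268,158), with the slot nearly parallel to the hinge. I'll measure the slot angle and the head's centre, and plan the driver approach.

```bash
python3 - <<'E'
from h import *
a=np.load('w2.npy');c=np.load('w2c.npy',allow_pickle=True).item()
g=cv2.cvtColor(a,cv2.COLOR_RGB2GRAY).astype(int)
S=[(u,v) for v in range(135,185) for u in range(245,292)]
zh=.135
P=np.array([onz(c,u,v,zh)[:2] for u,v in S]);G=np.array([g[v,u] for u,v in S])
br=G>130; ctr=P[br].mean(0); ctr=(P[br].max(0)+P[br].min(0))/2
print('n',br.sum(),'centre',ctr,P[br].mean(0),'diam',np.ptp(P[br],axis=0))
d=np.linalg.norm(P-ctr,axis=1); dk=(d<.0092)&(G<100); Q=P[dk]-P[dk].mean(0)
w=np.linalg.svd(Q)[2][0]; w*=np.sign(w[1]); print('slot',dk.sum(),P[dk].mean(0),'yaw of slot from world y',np.arctan2(-w[0],w[1]),'box .231')
# driver stand: rough
st=np.array([.5145,-.2802]);yw=-.075
ha=st+[-.032*-np.sin(yw)*1,-.032*np.cos(yw)];print('hole a',ha)
top=calibration('top');print(proj(top,[*ha,.143]),proj(calibration('side'),[*ha,.143]),proj(calibration('side'),[*ha,.075]))
delta([ha[0]+.02,ha[1]+.0,.29],down(0))
E
```

```text
n 537 centre [0.47244916 0.05098784] [0.47219408 0.05093089] diam [0.02086213 0.02040481]
slot 103 [0.4723562  0.05089901] yaw of slot from world y 0.12080453892741935 box .231
hole a [ 0.51210225 -0.31211004]
(np.float64(352.3265326367168), np.float64(206.4642268413169)) (np.float64(311.3599708988419), np.float64(274.1735483387134)) (np.float64(308.14157468440186), np.float64(296.2530958790104))
row [  7.02 -37.49  -6.86] [-0.    -0.013  0.223]
```

```bash
python3 -m jog '[[7,-37.5,-6.9,0,0,0.22,110],[7,-37.5,-6.9,0,0,0.22,110],[7,-37.5,-6.9,0,0,0.22,110],[7,-37.5,-6.9,0,0,0.22,110],[7,-37.5,-6.9,0,0,0.22,110],[7,-37.5,-6.9,0,0,0.22,110],[7,-37.5,-6.9,0,0,0.22,110],[7,-37.5,-6.9,0,0,0.22,110]]'; python3 - <<'E'
from h import *
delta([.532,-.312,.29],down(0))
E
```

```text
t: 4.12
tool_pos: [0.529, -0.2595, 0.2791]
tool_rot: [0.006, -3.127, -0.001]
contact_force: [1.3, 0.9, 0.7]
opening: 0.0485
row [-0.27 -5.25 -1.1 ] [ 0.001 -0.015  0.004]
```

```bash
python3 -m jog '[[-0.3,-5.3,-1.1,0,0,0,110],[-0.3,-5.3,-1.1,0,0,0,110],[-0.3,-5.3,-1.1,0,0,0,110],[-0.3,-5.3,-1.1,0,0,0,110]]'; python3 - <<'E'
from h import *
c=calibration('wrist');a=get_image('wrist');np.save('w3',a);np.save('w3c',c,allow_pickle=True)
u,v=proj(c,[.512,-.312,.143]);print(u,v)
x0,y0=max(int(u)-60,0),max(int(v)-60,0)
D=np.zeros((560,800,3),np.uint8)
D[:315,:420]=cv2.resize(a,(420,315));k=a[y0:y0+120,x0:x0+120];print(x0,y0,k.shape)
D[:380,420:]=cv2.resize(np.clip(k.astype(float)*2,0,255).astype(np.uint8),(380,380),interpolation=cv2.INTER_CUBIC);save('w3',D);print(get_obs()['q'])
E
```

```text
t: 4.45
tool_pos: [0.5316, -0.3117, 0.288]
tool_rot: [0.005, -3.124, -0.005]
contact_force: [0.3, 1.1, -0.4]
opening: 0.0485
276.8531379754427 180.74985936090107
216 120 (120, 120, 3)
[-0.64633026  0.0178123   1.56774651 -0.00775083  1.57171177 -2.22137342]
```

View pics/w3.png

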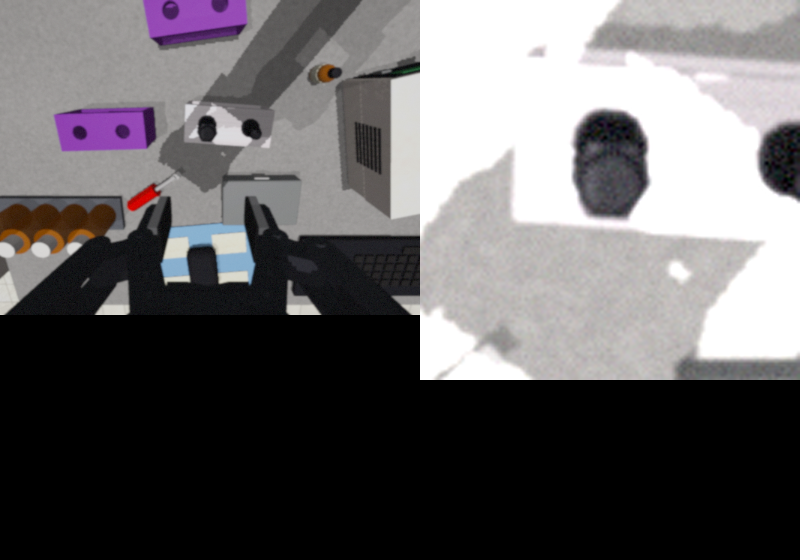

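```bash
python3 - <<'E'
from h import *
c=np.load('w3c.npy',allow_pickle=True).item()
X=onz(c,276.6,177,.147);print(X)
delta([X[0]+.012,X[1],.19],down(0))
E
```

```text
[ 0.50772408 -0.31225056  0.147     ]
row [ 1.04 -0.16  9.84] [ 0.003 -0.017  0.004]
```

```bash
python3 -m jog '[[1,-0.2,4,0,-0.017,0,110],[1,-0.2,8,0,-0.017,0,110],[1,-0.2,9.8,0,-0.017,0,110],[1,-0.2,9.8,0,-0.017,0,110]]'; python3 - <<'E'
from h import *
c=calibration('wrist');a=get_image('wrist');np.save('w4',a);np.save('w4c',c,allow_pickle=True)
u,v=proj(c,[.509,-.312,.147]);print(u,v)
x0,y0=int(u)-70,int(v)-70
k=a[y0:y0+140,x0:x0+140];print(x0,y0,k.shape)
k=np.clip((k/255.)**.5*255*1.1,0,255).astype(np.uint8)
save('w4',cv2.resize(k,(560,560),interpolation=cv2.INTER_CUBIC))
E
```

```text
t: 4.83
tool_pos: [0.5168, -0.3078, 0.1827]
tool_rot: [0.01, -3.131, -0.018]
contact_force: [-0.3, -0.2, -0.8]
opening: 0.0486
270.4638124407279 239.90604698491833
200 169 (140, 140, 3)
```

View pics/w4.png

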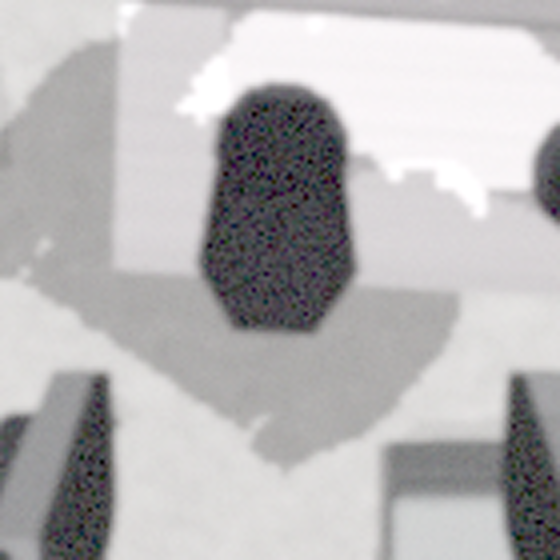

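The close crop shows the black hex handle with corners at left and right and a flat facing the camera. So flat normals lie along world x and ±60° from it. I'll grip with tool yaw −30°.

```bash
python3 - <<'E'
from h import *
c=np.load('w4c.npy',allow_pickle=True).item()
X=onz(c,269.6,235.6,.141);print(X)
for p in((250.5,235.25),(288.75,236)): print(onz(c,*p,.141))
delta([X[0],X[1],.185],down(-.515))
delta([X[0],X[1],.109],down(-.515))
E
```

```text
[ 0.50877266 -0.3125672   0.141     ]
[ 0.50855664 -0.32411629  0.141     ]
[ 0.50902189 -0.3009609   0.141     ]
row [ 0.97 -0.32  0.16] [ 0.006 -0.008  0.521]
row [ 0.93 -0.39  7.76] [ 0.006 -0.008  0.521]
```

```bash
python3 -m jog '[[0.95,-0.35,0,0,0,0.12,110],[0.95,-0.35,0,0,0,0.24,110],[0.95,-0.35,0,0,0,0.36,110],[0.95,-0.35,0,0,0,0.48,110],[0.95,-0.35,0.1,0,0,0.54,110],[0.95,-0.35,0.2,0,0,0.54,110],[0.95,-0.35,3,0,0,0.54,110],[0.95,-0.35,6,0,0,0.54,110]]'; python3 - <<'E'
from h import *
delta([.5087,-.3126,.104],down(-.54))
E
```

```text
t: 5.55
tool_pos: [0.5118, -0.3137, 0.1314]
tool_rot: [0.823, 3.03, 0.004]
contact_force: [0.7, 0.4, -1.0]
opening: 0.0485
row [ 0.32 -0.07  2.74] [0.003 0.001 0.01 ]
```

```bash
python3 -m jog '[[0.3,-0.1,1.5,0,0,0,110],[0.3,-0.1,2.7,0,0,0,110],[0.3,-0.1,2.7,0,0,0,180],[0.3,-0.1,2.7,0,0,0,230],[0.3,-0.1,2.7,0,0,0,230],[0.3,-0.1,2.7,0,0,0,230],[0.3,-0.1,2.7,0,0,0,230],[0.3,-0.1,2.7,0,0,0,230]]' 90; python3 - <<'E'
from h import *
print(get_obs()['wrist_torque'])
E
```

```text
t: 6.22
tool_pos: [0.5095, -0.3135, 0.1058]
tool_rot: [0.822, 3.028, 0.003]
contact_force: [-0.1, 0.5, 2.4]
opening: 0.0207
[-0.02113019 -0.01679879 -0.02996024]
```

Opening of 20.7 mm means it is on the flats. Lift straight up and look at the blade.

```bash
python3 -m jog '[[0,0,-2,0,0,0,230],[0,0,-5,0,0,0,230],[0,0,-8,0,0,0,230],[0,0,-11,0,0,0,230],[0,0,-14,0,0,0,230],[0,0,-14,0,0,0,230],[0,0,-14,0,0,0,230]]'; python3 - <<'E'
from h import *
p,R,o=tool();c=calibration('wrist');a=get_image('wrist');np.save('w5',a);np.save('w5c',c,allow_pickle=True)
cs=calibration('side');s=get_image('side');np.save('s5',s)
print(p,o['tool_rot'],o['opening'])
g=p-R.apply([0,0,.011]);
D=np.zeros((600,800,3),np.uint8)
for im,cc,i,sz in((a,c,0,60),(s,cs,400,40)):
    tip=p+R.apply([0,0,.075]);u,v=proj(cc,tip);x0,y0=int(u)-sz,int(v)-sz;print(u,v,x0,y0)
    k=im[y0:y0+2*sz,x0:x0+2*sz];k=np.clip((k/255.)**.5*280,0,255).astype(np.uint8);D[:400,i:i+400]=cv2.resize(k,(400,400),interpolation=cv2.INTER_CUBIC)
save('w5',D)
E
```

```text
t: 6.8
tool_pos: [0.5099, -0.3145, 0.249]
tool_rot: [0.821, 3.023, -0.001]
contact_force: [0.1, 0.5, -1.9]
opening: 0.0205
[ 0.50993246 -0.31449645  0.24897411] [ 8.20963185e-01  3.02305615e+00 -1.21260509e-03] 0.02048850277401631
278.3182671623804 226.30064856316557 218 166
312.6253726341851 264.5334548784333 272 224
```

View pics/w5.png

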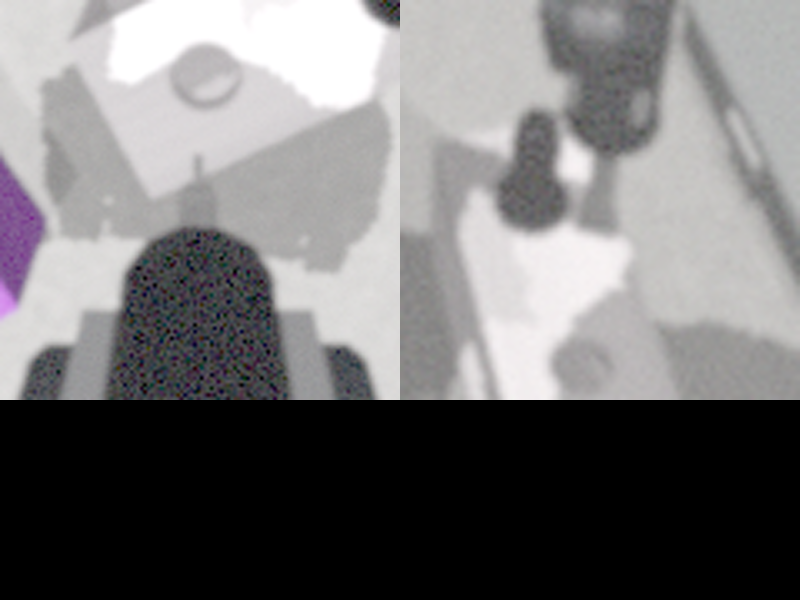

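The wrist crop shows the blade edge-on as a thin line at about (277,212), so it lies along tool x. The slot therefore needs tool yaw ≈ −1.45. I'll carry it over the lock with the tip about 20 mm above.

```bash
python3 - <<'E'
from h import *
c=np.load('w5c.npy',allow_pickle=True).item();p,R,o=tool()
print('tip proj',proj(c,p+R.apply([0,0,.0888])), [proj(c,p+R.apply([x,0,.0888])) for x in(-.006,.006)])
g=cv2.cvtColor(np.load('w5.npy'),cv2.COLOR_RGB2GRAY);print(g[206:224:2,270:286])
x=R.as_matrix()[:,0];print('yaw',np.arctan2(-x[1],-x[0]))
delta([.4724,.051,.245],down(-1.45))
E
```

```text
tip proj (np.float64(278.72157914874197), np.float64(214.36476939671837)) [(np.float64(278.70835090692646), np.float64(221.69206933352595)), (np.float64(278.735024648212), np.float64(206.91712754146127))]
[[152 150 153 153 153 152 151 151 151 152 150 152 152 154 153 155]
 [149 153 151 149 151 151 151 152 153 153 153 152 151 151 150 151]
 [152 151 151 152 153 154 151 151 151 151 151 149 148 148 147 145]
 [152 153 153 152 149 143 128 120 129 140 147 148 146 145 145 145]
 [153 151 148 149 145 134 109  94 110 131 143 143 142 144 139 142]
 [149 146 146 147 141 130 105  92 105 128 137 139 132 128 119 113]
 [145 146 148 144 142 129 108  93 100 107 105 107 105  97  94  96]
 [145 142 136 130 117 106  94  86  85  86  88  89  95  96  94  94]
 [129 119 104  88  79  74  74  74  73  75  74  82  93  94  95  98]]
yaw -0.530446778856299
row [2.154e+01 2.960e+01 1.000e-02] [0.003 0.    0.92 ]
```

```bash
python3 -m jog '[[21.5,29.6,0,0,0,0.92,230],[21.5,29.6,0,0,0,0.92,230],[21.5,29.6,0,0,0,0.92,230],[21.5,29.6,0,0,0,0.92,230],[21.5,29.6,0,0,0,0.92,230],[21.5,29.6,0,0,0,0.92,230],[21.5,29.6,0,0,0,0.92,230],[21.5,29.6,0,0,0,0.92,230]]'; python3 - <<'E'
from h import *
delta([.4724,.051,.245],down(-1.45))
E
```

```text
t: 7.57
tool_pos: [0.476, 0.0053, 0.2427]
tool_rot: [-2.09, -2.343, -0.001]
contact_force: [1.2, 0.4, -0.8]
opening: 0.0204
row [ 4.59  0.16 -0.22] [-0.001 -0.002 -0.007]
```

```bash
python3 -m jog '[[4.6,0.2,-0.2,0,0,0,230],[4.6,0.2,-0.2,0,0,0,230],[4.6,0.2,-0.2,0,0,0,230],[4.6,0.2,-0.2,0,0,0,230]]'; python3 - <<'E'
from h import *
p,R,o=tool();c=calibration('wrist');a=get_image('wrist');np.save('w6',a);np.save('w6c',c,allow_pickle=True)
cs=calibration('side');s=get_image('side');np.save('s6',s)
x=R.as_matrix()[:,0];print(p,'yaw',np.arctan2(-x[1],-x[0]))
D=np.zeros((600,800,3),np.uint8)
for im,cc,i,sz in((a,c,0,50),(s,cs,400,40)):
    tip=p+R.apply([0,0,.0888]);u,v=proj(cc,tip);x0,y0=int(u)-sz,int(v)-sz;print('tip',u,v,x0,y0,'lock',proj(cc,[.4724,.051,.135]))
    k=im[y0:y0+2*sz,x0:x0+2*sz];k=np.clip((k/255.)**.6*260,0,255).astype(np.uint8);D[:400,i:i+400]=cv2.resize(k,(400,400),interpolation=cv2.INTER_CUBIC)
save('w6',D)
E
```

```text
t: 7.9
tool_pos: [0.4721, 0.051, 0.2431]
tool_rot: [-2.087, -2.343, 0.002]
contact_force: [-0.3, 0.3, -0.3]
opening: 0.0208
[0.47213731 0.05104957 0.24311487] yaw -1.45533132064001
tip 278.02137549924925 218.38986221058929 228 168 lock (np.float64(278.7213912862348), np.float64(210.45592842489737))
tip 233.98704936459754 128.372316133398 193 88 lock (np.float64(234.90529059230383), np.float64(135.88716958797107))
```

View pics/w6.png

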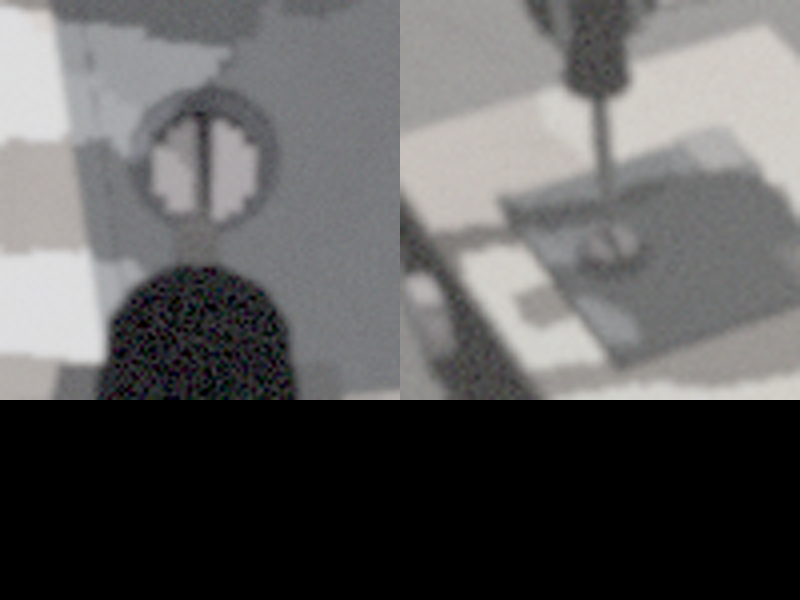

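```bash
python3 - <<'E'
from h import *
np.set_printoptions(linewidth=200)
g=cv2.cvtColor(np.load('w6.npy'),cv2.COLOR_RGB2GRAY)
for r in range(192,238,2): print(r,g[r,264:294])
E
```

```text
192 [111 107 106 103  91  77  71  63  63  57  48  39  46  38  38  42  40  34  49  42  45  43  41  47  48  54  69  66  72  76]
194 [96 93 79 70 70 70 68 61 56 48 42 36 31 39 30 42 37 42 39 48 49 50 48 50 48 41 52 56 58 67]
196 [77 70 70 71 76 71 63 53 43 24 32 32 23 10 11 21 33 32 36 38 38 44 48 44 47 55 56 46 46 51]
198 [71 70 74 71 65 50 46 36 40 49 63 61 52 31 23 19 43 61 83 83 70 52 39 33 42 50 51 51 50 47]
200 [ 78  73  63  55  41  48  61  69  72  78  84  80  67  47  27  31  52  89 113 117 110  97  86  83  68  52  54  48  51  53]
202 [ 84  70  54  38  39  57  78  86  90  91  94  85  67  49  26  32  57  87 113 125 127 125 125 114  92  61  42  45  47  48]
204 [ 80  73  72  80  81  87  88  91  91  91  90  87  69  50  33  37  54  87 115 123 127 127 126 121 107  95  84  73  62  50]
206 [ 67  74  92 115 122 118 117 113 107  95  92  81  73  54  32  34  56  90 110 124 129 125 126 125 125 125 117  99  76  51]
208 [ 50  63  92 113 124 124 122 124 114 104  97  90  77  60  42  35  60  91 114 124 124 128 126 126 127 124 117 101  73  52]
210 [ 45  57  88 112 122 124 126 125 126 123 112 101  84
[... 767 characters left out ...]
 68 61 57 57 57 59 66 69 73]
224 [73 71 75 73 70 63 56 56 57 63 61 68 63 62 65 63 62 61 58 55 52 57 53 57 66 69 72 74 71 73]
226 [75 73 73 74 70 70 67 64 65 60 58 58 60 59 57 61 61 60 58 62 67 67 71 70 72 73 74 74 72 70]
228 [73 70 69 71 72 71 71 64 58 59 60 59 59 57 59 60 62 61 64 65 69 69 75 73 74 72 72 73 71 70]
230 [73 74 71 70 71 71 68 61 58 55 59 54 57 59 60 53 57 57 63 67 70 72 72 74 72 73 73 71 74 69]
232 [71 73 73 73 71 72 67 62 54 52 58 56 53 58 56 57 55 57 60 65 74 70 72 75 73 71 75 73 72 72]
234 [76 73 64 64 59 53 47 43 32 30 26 26 36 39 35 33 31 30 33 41 52 61 68 70 72 74 73 70 72 72]
236 [81 64 49 35 30 26 23 13 13  8  9 17  6 13 15 14 10  4 16 16 21 30 34 46 55 64 64 70 71 74]
```

The wrist crop shows the blade tip near col 277.1 and the slot centred at col 278.4, both vertical, so yaw is right. I'll shift about +1.1 mm along tool y and +2 mm along x, and descend.

```bash
python3 -m jog '[[0.2,0.11,0.6,0,0,0,230],[0.2,0.11,1.2,0,0,0,230],[0.2,0.11,1.5,0,0,0,230],[0.2,0.11,1.7,0,0,0,230],[0.2,0.11,1.7,0,0,0,230]]' 110; python3 - <<'E'
from h import *
for i in range(1):
    p,R,o=tool();print(p,R.inv().apply(o['contact_force']),o['wrist_torque'])
E
```

```text
t: 8.42
tool_pos: [0.4731, 0.0517, 0.2258]
tool_rot: [-2.091, -2.339, 0.003]
contact_force: [0.0, -0.2, -0.7]
opening: 0.0206
[0.47305988 0.05170986 0.22575011] [-0.18307285  0.00382665  0.72161891] [ 0.00751288  0.05521323 -0.00910006]
```

```bash
python3 -m jog '[[0.1,0,0.1,0,0,0,230],[0.1,0,0.2,0,0,0,230],[0.1,0,0.3,0,0,0,230],[0.1,0,0.3,0,0,0,230]]'; python3 -m jog '[[0,0,0.1,0,0,0,230],[0,0,0.2,0,0,0,230],[0,0,0.2,0,0,0,230]]'; python3 - <<'E'
from h import *
p,R,o=tool();print(p,R.inv().apply(o['contact_force']),o['wrist_torque'])
E
```

```text
t: 8.75
tool_pos: [0.4729, 0.0528, 0.2227]
tool_rot: [-2.091, -2.339, 0.003]
contact_force: [0.3, 0.8, -1.5]
opening: 0.0204
t: 9.0
tool_pos: [0.4728, 0.0528, 0.2205]
tool_rot: [-2.091, -2.339, 0.003]
contact_force: [0.4, -0.5, -0.5]
opening: 0.0209
[0.47281072 0.05281321 0.22047123] [-0.58946846  0.37593135  0.49375879] [-0.01220138 -0.06772054 -0.00216246]
```

```bash
python3 -m jog '[[0,0,0.1,0,0,0,230],[0,0,0.2,0,0,0,230],[0,0,0.2,0,0,0,230]]'; python3 - <<'E'
from h import *
p,R,o=tool();print(p,R.inv().apply(o['contact_force']),o['wrist_torque'])
a=get_image('wrist');np.save('w7',a);s=get_image('side');np.save('s7',s)
D=np.zeros((400,800,3),np.uint8)
for i,k in((0,a[150:250,228:328]),(400,s[88:168,193:273])):
    k=np.clip((k/255.)**.6*260,0,255).astype(np.uint8);D[:,i:i+400]=cv2.resize(k,(400,400),interpolation=cv2.INTER_CUBIC)
save('w7',D)
E
```

```text
t: 9.25
tool_pos: [0.4731, 0.0528, 0.22]
tool_rot: [-2.091, -2.34, 0.002]
contact_force: [-2.5, -0.4, 5.9]
opening: 0.0202
[0.47306386 0.05278856 0.22002292] [-0.06705513 -2.54066461 -5.87007926] [-0.023083    0.65334406 -0.00749433]
```

View pics/w7.png

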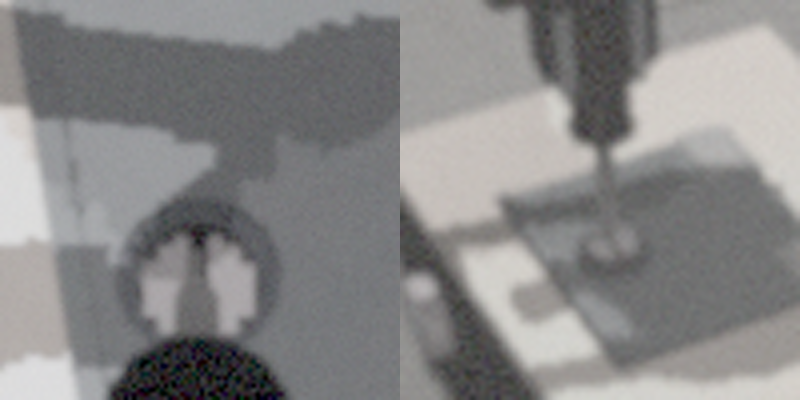

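The blade is down in the slot: contact at tip z ≈ 0.131, aligned in both views. Now I turn clockwise (+az) while pressing.

```bash
python3 -m jog '[[0,0,0.2,0,0,0.03,230],[0,0.01,0.22,0,0,0.12,230],[-0.01,0.02,0.25,0,0,0.21,230],[-0.02,0.03,0.27,0,0,0.3,230],[-0.03,0.03,0.3,0,0,0.36,230]]'; python3 - <<'E'
from h import *
p,R,o=tool();x=R.as_matrix()[:,0];print(p,'yaw',np.arctan2(-x[1],-x[0]),R.inv().apply(o['contact_force']),R.inv().apply(o['wrist_torque']))
E
```

```text
t: 9.77
tool_pos: [0.4738, 0.0528, 0.2194]
tool_rot: [-2.48, -1.924, 0.001]
contact_force: [-2.8, 1.3, 7.9]
opening: 0.0205
[0.47384142 0.05276783 0.21935619] yaw -1.8222981269823229 [ 0.58192588 -3.10110339 -7.8861626 ] [ 0.84930972  0.01276766 -0.11202033]
```

```bash
python3 -m jog '[[0,0,0.2,0,0,0.08,230],[0,0,0.22,0,0,0.17,230],[-0.01,0,0.25,0,0,0.26,230],[-0.02,0,0.28,0,0,0.35,230],[-0.03,0,0.3,0,0,0.42,230]]'; python3 - <<'E'
from h import *
p,R,o=tool();x=R.as_matrix()[:,0];print(p,'yaw',np.arctan2(-x[1],-x[0]),R.inv().apply(o['contact_force']),R.inv().apply(o['wrist_torque']))
E
```

```text
t: 10.18
tool_pos: [0.4742, 0.0527, 0.2183]
tool_rot: [-2.83, -1.359, -0.0]
contact_force: [-2.3, 1.4, 7.2]
opening: 0.0206
[0.47417849 0.05269326 0.21834063] yaw -2.2461713836908115 [-0.33517009 -2.63392819 -7.24335243] [ 0.67057797 -0.27360534 -0.09469908]
```

```bash
python3 -m jog '[[0,0,0.22,0,0,0.09,230],[0,0,0.25,0,0,0.18,230],[-0.01,0,0.28,0,0,0.27,230],[-0.02,0,0.3,0,0,0.36,230],[-0.03,0,0.35,0,0,0.46,230],[-0.03,0.01,0.37,0,0,0.56,230],[-0.03,0.01,0.4,0,0,0.66,230]]'; python3 - <<'E'
from h import *
p,R,o=tool();x=R.as_matrix()[:,0];print(p,'yaw',np.arctan2(-x[1],-x[0]),R.inv().apply(o['contact_force']),R.inv().apply(o['wrist_torque']))
E
```

```text
t: 10.77
tool_pos: [0.4748, 0.0529, 0.2173]
tool_rot: [-3.117, -0.362, -0.003]
contact_force: [-2.8, 1.0, 10.0]
opening: 0.0206
[0.47480299 0.05293894 0.21725169] yaw -2.910190849241802 [-2.48347158 -1.63499843 -9.97668155] [ 0.32847874 -0.55137876 -0.09709267]
```

```bash
python3 -m jog '[[0,0,0.25,0,0,0.05,230],[0,0,0.3,0,0,0.1,230],[0,0,0.3,0,0,0.16,230],[0,0,0.3,0,0,0.22,230]]'; python3 - <<'E'
from h import *
p,R,o=tool();x=R.as_matrix()[:,0];print(p,'yaw',np.arctan2(-x[1],-x[0]),R.inv().apply(o['contact_force']),R.inv().apply(o['wrist_torque']),o['q'][5])
a=get_image('wrist');np.save('w8',a);b=get_image('top');c=calibration('top');u,v=proj(c,[.4735,.0532,.13])
k=a[150:250,228:328];k=np.clip((k/255.)**.6*260,0,255).astype(np.uint8)
save('w8',cv2.resize(k,(400,400),interpolation=cv2.INTER_CUBIC))
E
```

```text
t: 11.1
tool_pos: [0.476, 0.0528, 0.2163]
tool_rot: [-3.139, -0.014, -0.009]
contact_force: [0.5, -0.7, 1.6]
opening: 0.0206
[0.47597268 0.05277666 0.21629136] yaw -3.1329949072361294 [ 0.53479623  0.67661999 -1.59202934] [-0.22343339  0.18772658 -0.00726022] 1.5149859066216667
```

View pics/w8.png

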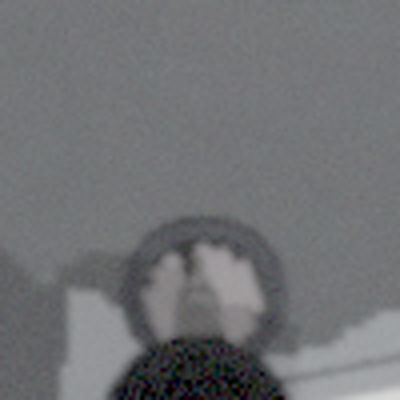

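The force dropped and the tip is at 0.1275 m, which is the slot bottom when seated. The slot sits at about −2.87, against −2.91 expected for the seat. One gentle push against the stop will confirm.

```bash
python3 -m jog '[[0,0,0.2,0,0,0.03,230],[0,0,0.25,0,0,0.08,230],[0,0,0.25,0,0,0.12,230]]'; python3 - <<'E'
from h import *
p,R,o=tool();x=R.as_matrix()[:,0];print(p,'yaw',np.arctan2(-x[1],-x[0]),R.inv().apply(o['contact_force']),R.inv().apply(o['wrist_torque']),o['q'][5])
E
```

```text
t: 11.45
tool_pos: [0.4766, 0.0525, 0.2156]
tool_rot: [-3.135, 0.171, -0.011]
contact_force: [-2.3, 0.5, 7.8]
opening: 0.0206
[0.47659074 0.05247211 0.21561385] yaw 3.0328016189977465 [-2.2812259  -0.25053816 -7.77433261] [-0.1833532 -0.6432291 -0.0851851] 1.6323159926337076
```

```bash
python3 -m jog '[[0,0,0.2,0,0,0.05,230],[0,0,0.22,0,0,0.12,230],[0,0,0.22,0,0,0.18,230],[0,0,0.22,0,0,0.18,230]]'; python3 - <<'E'
from h import *
p,R,o=tool();x=R.as_matrix()[:,0];print(p,'yaw',np.arctan2(-x[1],-x[0]),R.inv().apply(o['contact_force']),R.inv().apply(o['wrist_torque']),o['q'][5])
E
```

```text
t: 11.78
tool_pos: [0.4771, 0.0525, 0.2156]
tool_rot: [-3.106, 0.451, -0.013]
contact_force: [-2.9, 0.1, 9.1]
opening: 0.0206
[0.47711243 0.05253136 0.21558879] yaw 2.8529795944654297 [-2.68542139  0.70920721 -9.13311265] [-0.1816456  -0.60522065 -0.09850488] 1.812267584248591
```

```bash
python3 - <<'E'
from h import *
a=get_image('wrist');np.save('w9',a)
k=a[190:250,248:308];k=np.clip((k/255.)**.6*260,0,255).astype(np.uint8)
save('w9',cv2.resize(k,(420,420),interpolation=cv2.INTER_CUBIC))
E
```

```text
(no output)
```

View pics/w9.png

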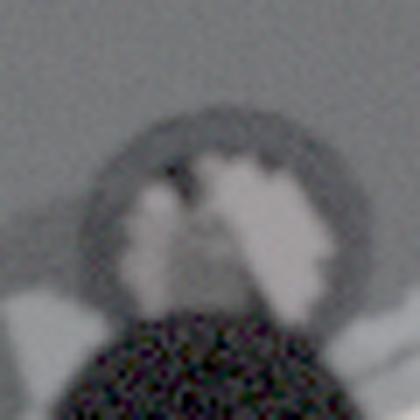

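The slot stands at about −2.90, which is the seat angle. The tool has twisted past it, with the handle creeping in the pads, so the lock is at its stop. Relax the twist slightly, lift straight up and check.

```bash
python3 -m jog '[[0,0,0,0,0,-0.1,230],[0,0,-0.3,0,0,-0.15,230],[0,0,-1,0,0,-0.15,230],[0,0,-2.5,0,0,-0.15,230],[0,0,-5,0,0,-0.15,230],[0,0,-6,0,0,-0.15,230],[0,0,-6,0,0,-0.15,230]]'; python3 - <<'E'
from h import *
p,R,o=tool();c=calibration('wrist');a=get_image('wrist');np.save('w10',a);print(p,o['opening'])
u,v=proj(c,[.4735,.0532,.1305]);ut,vt=proj(c,p+R.apply([0,0,.0888]));print(u,v,ut,vt)
s=get_image('side');cs=calibration('side');us,vs=proj(cs,p+R.apply([0,0,.05]));np.save('s10',s)
D=np.zeros((400,800,3),np.uint8)
y=int(vt)-60;x0=int(ut)-60;print(x0,y)
for i,k in((0,a[max(y,0):y+120,x0:x0+120]),(400,s[max(int(vs)-50,0):int(vs)+50,int(us)-50:int(us)+50])):
    k=np.clip((k/255.)**.6*260,0,255).astype(np.uint8);D[:,i:i+400]=cv2.resize(k,(400,400),interpolation=cv2.INTER_CUBIC)
save('w10',D)
E
```

```text
t: 12.42
tool_pos: [0.4782, 0.0525, 0.2791]
tool_rot: [-3.131, 0.215, -0.024]
contact_force: [0.6, 0.1, -1.0]
opening: 0.0206
[0.47818351 0.05246927 0.27912196] 0.020573961316899484
276.489656363393 203.29440049475102 275.70846631756706 218.38254247479105
215 158
```

```bash
python3 -m jog '[[-1,3,-1,0,0,0.1,230],[-1,5,-2,0,0,0.2,230],[-1,5,-2,0,0,0.3,230],[-1,5,-2,0,0,0.4,230],[-1,5,-2,0,0,0.4,230]]'; python3 - <<'E'
from h import *
p,R,o=tool();c=calibration('wrist');a=get_image('wrist');np.save('w11',a);np.save('w11c',c,allow_pickle=True)
u,v=proj(c,[.4735,.0532,.1305]);print(p,u,v)
g=cv2.cvtColor(a,cv2.COLOR_RGB2GRAY).astype(int)
S=[(i,j) for j in range(int(v)-25,min(int(v)+25,420)) for i in range(max(int(u)-25,0),int(u)+25)]
P=np.array([onz(c,*q,.1305)[:2] for q in S]);G=np.array([g[j,i] for i,j in S])
near=np.linalg.norm(P-[.4735,.0532],axis=1)<.014
th=(G[near].max()+G[near].min())/2;br=near&(G>th);ct=(P[br].max(0)+P[br].min(0))/2
d=np.linalg.norm(P-ct,axis=1);dk=(d<.009)&(G<th);Q=P[dk]-P[dk].mean(0);w,V=np.linalg.svd(Q)[1:]
s=V[0];print('th',th,'n',br.sum(),dk.sum(),'centre',ct,'sv',w,'slot angle from x',np.arctan2(s[1],s[0])%np.pi,'seat .231')
np.set_printoptions(linewidth=200)
print(g[int(v)-16:int(v)+17:2,int(u)-17:int(u)+18])
E
```

```text
t: 12.93
tool_pos: [0.4591, 0.004, 0.2933]
tool_rot: [-3.024, 0.836, -0.009]
contact_force: [-0.4, 0.9, -1.0]
opening: 0.0208
[0.45910918 0.00403674 0.29334273] 226.64340604075207 205.74504465081193
th 115.5 n 248 62 centre [0.47205058 0.05462896] sv [0.03960643 0.03476365] slot angle from x 1.374325873031988 seat .231
[[126 124 123 124 121 123 119 114 117 113 100  86  77  72  70  66  69  65  67  63  64  62  61  65  67  70  69  72  72  70  70  71  73  72  71]
 [125 126 124 125 124 126 120 123 121 121 114 101  82  66  52  49  48  47  46  46  49  52  44  50  50  46  51  57  56  62  69  70  70  72  72]
 [124 123 122 124 122 123 122 120 110  90  78  67  59  50  47  51  48  51  47  53  45  45  45  49  51  48  46  44  45  47  52  59  68  72  71]
 [120 123 123 124 122 123 119 112  95  84  80  78  69  59  67  75  72  71  71  80  74  59  57  65  65  60  52  46  49  49  48  47  53  62  68]
 [125 121 124 123 122 118 108  96  84  84  80  76  68  87 120 146 148 137 133 125 116 106 105 109 108  98  80  62  49  44  45  45  43  49  55]
 [124 125 125 122 119 107  94  86  85  82  80  76  71  63  89 12
[... 952 characters left out ...]
22 122 122 116 107  97  86  82  82 100 133 161 180 188 189 189 189 187 189 189 185 174 154 114  71  51  44  46  48  47  51  64]
 [125 128 126 126 123 124 123 120 116 106  96  88  78  81  99 128 153 156 148 149 166 171 168 161 158 144 114  81  61  53  44  50  52  61  65]
 [124 124 126 125 124 123 124 124 125 119 115 110  95  87  84  86  90  88  81  79  89  99  97  91  88  87  83  86  84  87  85  87  82  72  70]
 [125 124 126 124 125 126 125 124 125 126 124 121 118 116 110 104 102  94  87  87  90  92  91  91  91  95  97 102 104 110 118 115 106  83  64]
 [126 125 124 124 124 125 124 124 126 124 126 125 123 124 123 124 122 120 117 116 117 119 117 115 117 113 110 111 109 108 109 103  94  82  66]]
```

```bash
python3 - <<'E'
from h import *
c=np.load('w11c.npy',allow_pickle=True).item()
a=onz(c,226-17+13,205-16+10,.1305);b=onz(c,226-17+26.5,205-16+22,.1305);d=b-a
print('slot angle',np.arctan2(d[1],d[0])%np.pi,'len',np.linalg.norm(d))
# seat line = box x; shaft/blade offset from tool axis in this picture
p,R,o=tool()
g=cv2.cvtColor(np.load('w11.npy'),cv2.COLOR_RGB2GRAY).astype(int)
np.set_printoptions(linewidth=200)
u,v=proj(c,p+R.apply([0,0,.0888]));print('tip pred',u,v);print(g[int(v)-14:int(v)+16:2,int(u)-16:int(u)+17])
delta([.5095,-.3135,.249],down(-.54+np.pi))
E
```

```text
slot angle 0.25862716015090426 len 0.01780564071247559
tip pred 275.2001800175222 218.97092586579802
[[116 116 119 124 127 125 125 128 131 144 163 178 189 192 195 195 195 195 195 195 197 196 196 195 196 196 196 195 195 196 195 197 196]
 [120 121 125 125 119 118 123 141 162 179 189 194 195 195 197 196 195 196 196 196 197 196 197 195 197 195 196 196 196 197 196 196 196]
 [126 123 126 125 127 136 158 178 190 194 195 195 196 196 198 197 196 195 196 196 197 196 197 195 195 196 196 196 195 197 196 196 196]
 [125 123 126 141 157 170 181 188 193 196 196 196 197 196 195 196 195 194 193 195 195 195 197 197 196 196 195 196 197 196 195 197 197]
 [126 142 161 172 182 184 189 191 196 195 195 196 195 195 195 191 182 165 153 166 183 192 195 196 195 198 197 195 196 195 195 194 196]
 [151 170 179 183 185 185 187 192 194 197 196 197 195 195 195 190 174 138 116 142 175 192 196 196 197 195 196 196 195 195 195 197 197]
 [137 163 178 183 184 184 187 193 195 197 195 197 195 194 195 191 174 139 113 140 175 191 195 195 195 195 196 195 194 196 195 196 196]
 [111 132 157 174 181 183 186 188 190 194 195 197 196 
[... 373 characters left out ...]
170 180 181 182 181 183 181 164 131  93  71  74  75  76  77  78  82 108 150 180 191 191 183 164 135 107  90  84]
 [102  99 100 110 132 159 173 180 180 181 181 174 149 113  80  66  64  63  64  68  73  73  88 124 158 166 150 126 102  88  85  84  85]
 [ 98 100  96  97 103 122 150 170 178 181 180 173 145 103  72  60  61  57  56  60  60  70  68  86 100  99  87  81  81  83  79  81  85]
 [ 97  96  99 100  99 100 112 137 163 176 179 172 145 100  68  58  60  57  57  57  58  61  62  66  73  80  82  80  80  83  81  81  82]
 [ 99  96  98  99  96  97  99 111 139 165 174 170 141 102  64  57  52  54  50  58  61  53  53  62  65  76  77  81  76  81  79  80  77]]
row [20.53 24.78  4.38] [-0.006 -0.004  0.004]
```

The slot direction measures 0.26 rad against 0.231 for the seat, so the lock is seated. The blade still sits straight in the grip. Back to the stand.

```bash
python3 -m jog '[[20.5,24.8,3,0,0,0,230],[20.5,24.8,3,0,0,0,230],[20.5,24.8,3,0,0,0,230],[20.5,24.8,3,0,0,0,230],[20.5,24.8,3,0,0,0,230],[20.5,24.8,3,0,0,0,230],[20.5,24.8,3,0,0,0,230],[20.5,24.8,3,0,0,0,230]]'; python3 - <<'E'
from h import *
c=np.load('w5c.npy',allow_pickle=True).item();print('hole from w5',onz(c,279.8,188.5,.075))
delta([.510,-.313,.249],down(-.54+np.pi))
E
```

```text
t: 13.65
tool_pos: [0.5086, -0.316, 0.2606]
tool_rot: [-3.025, 0.828, -0.005]
contact_force: [-0.1, -0.2, -0.5]
opening: 0.0209
hole from w5 [ 0.51088404 -0.31254348  0.075     ]
row [-0.03 -0.32  1.16] [-0.006 -0.002  0.006]
```

```bash
python3 -m jog '[[0,-0.4,0,0,0,0,230],[0,-0.4,2,0,0,0,230],[0,-0.4,5,0,0,0,230],[0,-0.4,7,0,0,0,230],[0,-0.4,7,0,0,0,230],[0,-0.4,7,0,0,0,230]]'; python3 - <<'E'
from h import *
delta([.5115,-.3115,.15],down(-.54+np.pi))
p,R,o=tool();c=calibration('wrist');a=get_image('wrist');np.save('w12',a)
# rim of the hole: dark/bright picture around
u,v=proj(c,[.511,-.3125,.075]);ut,vt=proj(c,p+R.apply([0,0,.0888]));print('hole',u,v,'tip',ut,vt)
E
```

```text
t: 14.15
tool_pos: [0.51, -0.3109, 0.1883]
tool_rot: [-3.024, 0.824, 0.002]
contact_force: [0.4, 0.2, 0.2]
opening: 0.0205
row [0.17 0.   3.83] [-0.006  0.003  0.008]
hole 277.52539930772264 206.3091481574839 tip 275.46360677797026 218.84783967011276
```

```bash
python3 -m jog '[[0.15,0,1,0,0,0,230],[0.15,0,2,0,0,0,230],[0.15,0,3,0,0,0,230],[0.15,0,3.5,0,0,0,230],[0.15,0,3.5,0,0,0,230]]'
```

```text
t: 14.62
tool_pos: [0.5115, -0.3116, 0.1533]
tool_rot: [-3.025, 0.824, 0.001]
contact_force: [-0.5, 1.4, -1.2]
opening: 0.0205
```

The tip is through the hole with no force. Lower to the collar.

```bash
python3 -m jog '[[0,0,1.2,0,0,0,230],[0,0,2.4,0,0,0,230],[0,0,3.6,0,0,0,230],[0,0,4.4,0,0,0,230],[0,0,4.6,0,0,0,230],[0,0,4.7,0,0,0,230]]'
```

```text
t: 15.12
tool_pos: [0.5113, -0.3111, 0.1058]
tool_rot: [-3.024, 0.824, 0.003]
contact_force: [-1.5, 2.8, 5.1]
opening: 0.0209
```

Contact at 0.1058, the same height as at the pick, so the collar is on the plate. Release to 48 mm and lift.

```bash
python3 -m jog '[[0,0,0,0,0,0,180],[0,0,0,0,0,0,110],[0,0,0,0,0,0,110],[0,0,0,0,0,0,110],[0,0,-2,0,0,0,110],[0,0,-5,0,0,0,110],[0,0,-8,0,0,0,110],[0,0,-12,0,0,0,110]]'; python3 -m jog '[[0,0,-3,0,0,0,110],[0,0,-6,0,0,0,110],[0,0,-6,0,0,0,110]]'; python3 - <<'E'
from h import *
np.set_printoptions(precision=4,suppress=True)
s0=np.load('side0.npy').astype(int);s=get_image('side').astype(int);t0=np.load('top0.npy').astype(int);t=get_image('top').astype(int)
cs,ct=calibration('side'),calibration('top')
def blob(im,box,thr=45):
    x0,x1,y0,y1=box;m=(im[y0:y1,x0:x1].max(2)<thr).astype(np.uint8)
    n,l,st,ce=cv2.connectedComponentsWithStats(m);return [(st[i][:5]+np.r_[x0,y0,0,0,0]).tolist() for i in range(1,n) if st[i][4]>40]
for n,a in(('before',s0),('after',s)): print('side',n,blob(a,(285,330,240,320)))
for n,a in(('before',t0),('after',t)): print('top',n,blob(a,(308,365,198,226)))
d=np.abs(t-t0).max(2)>40
k=cv2.connectedComponentsWithStats(d.astype(np.uint8));print([k[2][i].tolist() for i in range(1,k[0]) if k[2][i][4]>40])
hs=lambda a,b:np.argwhere((lambda h:(h[...,1]>110)&(h[...,0]<22)&(h[...,2]>50))(cv2.cvtColor(a.astype(np.uint8)[b[2]:b[3],b[0]:b[1]],cv2.COLOR_RGB2HSV))).mean(0)
print('bottle',hs(s0,(225,255,215,255)),hs(s,(225,255,215,255)))
o=get_obs();print(o['tool_pos'],o['contact_force'],o['opening'])
E
```

```text
t: 15.78
tool_pos: [0.5101, -0.3111, 0.2245]
tool_rot: [-3.022, 0.824, 0.01]
contact_force: [0.2, -0.7, -1.0]
opening: 0.049
t: 16.03
tool_pos: [0.5127, -0.3136, 0.2935]
tool_rot: [-3.027, 0.825, -0.01]
contact_force: [0.3, -0.6, 1.1]
opening: 0.0489
side before [[292, 247, 13, 22, 178], [300, 271, 16, 32, 371]]
side after [[292, 247, 13, 22, 177], [301, 271, 16, 31, 374]]
top before [[316, 205, 11, 12, 97], [343, 204, 14, 14, 131]]
top after []
[[0, 99, 448, 321, 36123], [149, 183, 70, 62, 2282], [167, 329, 13, 15, 42], [0, 411, 13, 9, 84]]
bottle [19.8161 15.1034] [19.6947 15.1368]
[ 0.511  -0.3122  0.2867] [-0.6152  0.3895 -0.6531] 0.04862629992114668
```

```bash
python3 -c "
from station import finish_job
print(finish_job())"
```

```text
the job is handed in; nothing more can be done
None
```

I tipped the cover shut, turned the lock clockwise to its seat with the flat-blade driver, and hung the driver back in the hole it came from. I handed the job in at about 16 s on the robot's clock. `finish_job()` gives no verdict, so these are my own measurements.

**Last checks**
- **Cover:** it looked shut in the wrist picture taken after closing. I did not measure its angle, and nothing touched it after the lock was turned.
- **Lock:** with the driver lifted out, the slot lay at 0.26 rad, against about 0.23 for the seat. The blade had followed the lock down about 4.4 mm, against 4.2 mm expected. I had no direct reading of the safety switch.
- **Driver:** the collar touched the plate at the same height as at the pick. In the side view the handle is within about 1 px of its starting place, and the gripper is open and well clear of it.
- **Other driver and bottle:** both are unchanged in the side view.

**What disagreed**
- **Turn past the stop:** the torque never rose sharply at the stop; it stayed near 0.1 N m while I turned the tool about 0.5 rad too far. The slot angle stayed put, so the handle or blade probably gave a little.
- **Top-view check:** the arm blocked the top camera's view of the stand, so that final comparison gave nothing.
- **Last crop:** one crop could not be viewed because I had reached the 12-picture limit, so I checked the slot from pixel values instead.

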